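# Line up the whetstones by length on the drying rack

### The arm

A 6-joint arm with a two-finger parallel gripper is mounted at the origin on the work surface. World frame = base frame: x ahead of the robot, y to its left, z up, the work surface at z = 0. Lengths are in m, angles in degrees, forces in N, time in s.
With the tool pointing down it reaches from about 0.3 to 0.75 m from the base axis. Payload 8.5 kg.
Tool frame: the origin (TCP) lies on the centre line of the jaws, within the pads' length; the fingertips stand 14 mm ahead of it and the grasp point (between the pads) lies 5 mm behind it; z points along the fingers, x is the direction in which the jaws open and shut, and the axes are right-handed (so a half turn about z gives the same grasp; the last joint's range is limited). The gripper opens to 85 mm and grips with 20 to 120 N. Pads are 22 mm wide; open, the fingers measure 114 mm over their backs; the gripper's body (76 mm by 85 mm) begins 54 mm behind the grasp point. The pads swing forward as they close: fully open they stand 13 mm farther back than shut.
Start: joints at [-12.336, 21.807, 74.336, -0, 83.858, -12.336], TCP at [0.55, 0, 0.245] pointing down, gripper open.
Joint ranges: [-178.18, 178.18], [-50.72, 133.34], [12.68, 142.11], [-81.47, 261.47], [9.98, 163.14], [-165.26, 165.26]. Speed limits (degrees/s): [136.94, 136.94, 180, 180, 180, 180].

### API

Orientations are given as a 3x3 rotation matrix whose columns are the frame's x, y, z axes.
In Python, from rig import * gives the robot as it stands.
- The arm moves only by the shell command python3 -m crank 'ROWS' [FORCE]. ROWS is JSON, one flat list of numbers, 7 for each row, row after row: the turn, a rotation vector about the world's x, y, z in rad, then the shift along the world's x, y, z in m, then the opening in per cent of the stroke, from 0 (shut) to 100 (fully open). A call has 1 to 20 rows; each row shifts and turns the commanded pose from where the row before left it; what a row does not reach is not made up. A row lasts 1/10 s, in which the tool goes at most 50 mm and 8.59 degrees, less where a joint would pass 70% of its speed; a pose out of reach is approached as far as the arm can. A call is refused whole if a number of a shift passes 0.05 or a number of a turn 0.15, either way. A call with a gripper value outside its range is refused whole. The fingers move at their own pace and stop on an object; FORCE is the grip in N (left out, the last holds). Time passes only in rows, so rows that do not move let the fingers close. It gives the time, the measured TCP pose, the force and the opening at its end, in the units of the state.
- observe(): the state, without advancing time (a new reading comes with each control period).
- get_image(name): name is "scene" or "side" or "wrist"; returns a dict with "frame" (480x640x3 uint8, red, green, blue), "fov_y" (degrees; the focal length in pixels is half the picture's height over the tangent of half this angle, whatever the lens; pixels are square), "cx", "cy" (the principal point, pixels), "world_to_cam" (4x4, takes a point from world to camera coordinates). Camera axes: x right, y up, looking along -z (the intrinsics and any distortion apply to the point x, -y, -z); pixel columns grow to the right and rows downward; lengths in m; the calibration is good to about 2 mm. The wrist camera is an equidistant fisheye: a pixel r from the principal point sees the ray r / f radians off the axis. A picture is of the moment at which its call begins. There is no depth.
- close_job(): hands the job in, once; it reports no verdict.
The state is a dict: "time_s": time; "q": joint angles; "qvel": joint speeds; "joint_efforts": joint torques, N m; "position": TCP position; "tool_rot": TCP orientation; "ft_force": force on the tool from outside, world axes, zero at the start; "wrist_torque": the same for the moment, N m; "grip_width": finger opening in m.
Only numpy, scipy, OpenCV 4.12 (cv2) and the standard library are available. Lean on these libraries where they do the work, as an engineer would, in place of code of your own. Each camera call takes 0.05 s, during which the arm holds its last target. There are 200 camera calls.

### The job

Put the four whetstones away on the drying rack in order of length: the longest on the rest next to the blue water bowl, then each shorter one in turn, the shortest at the far end of the row. Lay each stone flat along its own rest and in the middle of it; the stones are brittle, so set them down gently rather than dropping them, and do not knock over the oil bottle.

Things in the scene. Friction and masses are not known exactly. Their poses are not given: they have to be found in the camera images.
- stone_60_center (a point): Loose plain grey whetstone, a rectangular bar 60 mm long (its x axis), 36 mm wide (its y axis) and 25 mm high (z, up), 119 g give or take 30%, lying flat on the table at the start. The point is the centre of the bar, 12.5 mm above its underside. The four whetstones differ only in length (60, 85, 110, 135 mm). A wooden-handled brush (120 mm) lies among them and is not part of the job.
- stone_85_center (a point): Loose plain grey whetstone, a rectangular bar 85 mm long (its x axis), 36 mm wide (its y axis) and 25 mm high (z, up), 168 g give or take 30%, lying flat on the table at the start. The point is the centre of the bar, 12.5 mm above its underside. The four whetstones differ only in length (60, 85, 110, 135 mm). A wooden-handled brush (120 mm) lies among them and is not part of the job.
- stone_110_center (a point): Loose plain grey whetstone, a rectangular bar 110 mm long (its x axis), 36 mm wide (its y axis) and 25 mm high (z, up), 218 g give or take 30%, lying flat on the table at the start. The point is the centre of the bar, 12.5 mm above its underside. The four whetstones differ only in length (60, 85, 110, 135 mm). A wooden-handled brush (120 mm) lies among them and is not part of the job.
- stone_135_center (a point): Loose plain grey whetstone, a rectangular bar 135 mm long (its x axis), 36 mm wide (its y axis) and 25 mm high (z, up), 267 g give or take 30%, lying flat on the table at the start. The point is the centre of the bar, 12.5 mm above its underside. The four whetstones differ only in length (60, 85, 110, 135 mm). A wooden-handled brush (120 mm) lies among them and is not part of the job.
- rest_a: One of four identical fixed dark rubber rests, flat pads 150 mm long (x axis) and 48 mm wide (y axis), side by side in a straight row on a plywood board, 80 mm from centre to centre along their y axis. The letters say nothing of the order in the row, which is shuffled. Origin: centre of the pad's underside; its flat top is 6 mm higher, 14 mm above the table.
- rest_b: One of four identical fixed dark rubber rests, flat pads 150 mm long (x axis) and 48 mm wide (y axis), side by side in a straight row on a plywood board, 80 mm from centre to centre along their y axis. The letters say nothing of the order in the row, which is shuffled. Origin: centre of the pad's underside; its flat top is 6 mm higher, 14 mm above the table.
- rest_c: One of four identical fixed dark rubber rests, flat pads 150 mm long (x axis) and 48 mm wide (y axis), side by side in a straight row on a plywood board, 80 mm from centre to centre along their y axis. The letters say nothing of the order in the row, which is shuffled. Origin: centre of the pad's underside; its flat top is 6 mm higher, 14 mm above the table.
- rest_d: One of four identical fixed dark rubber rests, flat pads 150 mm long (x axis) and 48 mm wide (y axis), side by side in a straight row on a plywood board, 80 mm from centre to centre along their y axis. The letters say nothing of the order in the row, which is shuffled. Origin: centre of the pad's underside; its flat top is 6 mm higher, 14 mm above the table.
- water_bowl: Fixed blue round water bowl, 110 mm across, 45 mm high, standing on the table in line with the row, beyond one end of it (which end changes), its centre 140 mm from the centre of the nearest rest. Origin: centre of its underside.
- oil_bottle_center (a point): Loose amber glass oil bottle, 48 mm across, 110 mm high, 180 g, standing in line with the row beyond the end away from the bowl, 140 mm from the centre of the nearest rest. The point is its centre, half-way up. Not to be knocked over.
Things that resemble listed ones, but are neither listed nor needed, are in the scene too. Leave any turquoise look-alike of the part that bears stone_60_center alone. What is shaped like the part that bears stone_110_center but purple is not meant.

How it is judged (in metres and radians):
At the end, for the whole second after the job is handed in: Each whetstone lies flat on its rest, centred within 15 mm and lengthwise along it within 0.2 rad, 135, 110, 85, 60 mm in that order counted from the rest next to the water bowl; all are released and at rest, and the oil bottle stands upright (((horizontal distance between rest_a and water_bowl between 0.34 and 0.42 m and horizontal distance between stone_60_center and rest_a below 0.015 m and angle between the x axis of stone_60_center and the x axis of rest_a, either way round below 0.2 rad and angle between the z axis of stone_60_center and the z axis of rest_a, either way round below 0.1 rad and z of stone_60_center in the frame of rest_a between 0.0145 and 0.0225 m) or (horizontal distance between rest_b and water_bowl between 0.34 and 0.42 m and horizontal distance between stone_60_center and rest_b below 0.015 m and angle between the x axis of stone_60_center and the x axis of rest_b, either way round below 0.2 rad and angle between the z axis of stone_60_center and the z axis of rest_b, either way round below 0.1 rad and z of stone_60_center in the frame of rest_b between 0.0145 and 0.0225 m) or (horizontal distance between rest_c and water_bowl between 0.34 and 0.42 m and horizontal distance between stone_60_center and rest_c below 0.015 m and angle between the x axis of stone_60_center and the x axis of rest_c, either way round below 0.2 rad and angle between the z axis of stone_60_center and the z axis of rest_c, either way round below 0.1 rad and z of stone_60_center in the frame of rest_c between 0.0145 and 0.0225 m) or (horizontal distance between rest_d and water_bowl between 0.34 and 0.42 m and horizontal distance between stone_60_center and rest_d below 0.015 m and angle between the x axis of stone_60_center and the x axis of rest_d, either way round below 0.2 rad and angle between the z axis of stone_60_center and the z axis of rest_d, either way round below 0.1 rad and z of stone_60_center in the frame of rest_d between 0.0145 and 0.0225 m)) and linear speed of each of stone_60, stone_85, stone_110, stone_135 below 0.02 m/s and angular speed of each of stone_60, stone_85, stone_110, stone_135 below 0.2 rad/s and contact force between each of stone_60, stone_85, stone_110, stone_135 and the fingers below 0.1 N and ((horizontal distance between rest_a and water_bowl between 0.26 and 0.34 m and horizontal distance between stone_85_center and rest_a below 0.015 m and angle between the x axis of stone_85_center and the x axis of rest_a, either way round below 0.2 rad and angle between the z axis of stone_85_center and the z axis of rest_a, either way round below 0.1 rad and z of stone_85_center in the frame of rest_a between 0.0145 and 0.0225 m) or (horizontal distance between rest_b and water_bowl between 0.26 and 0.34 m and horizontal distance between stone_85_center and rest_b below 0.015 m and angle between the x axis of stone_85_center and the x axis of rest_b, either way round below 0.2 rad and angle between the z axis of stone_85_center and the z axis of rest_b, either way round below 0.1 rad and z of stone_85_center in the frame of rest_b between 0.0145 and 0.0225 m) or (horizontal distance between rest_c and water_bowl between 0.26 and 0.34 m and horizontal distance between stone_85_center and rest_c below 0.015 m and angle between the x axis of stone_85_center and the x axis of rest_c, either way round below 0.2 rad and angle between the z axis of stone_85_center and the z axis of rest_c, either way round below 0.1 rad and z of stone_85_center in the frame of rest_c between 0.0145 and 0.0225 m) or (horizontal distance between rest_d and water_bowl between 0.26 and 0.34 m and horizontal distance between stone_85_center and rest_d below 0.015 m and angle between the x axis of stone_85_center and the x axis of rest_d, either way round below 0.2 rad and angle between the z axis of stone_85_center and the z axis of rest_d, either way round below 0.1 rad and z of stone_85_center in the frame of rest_d between 0.0145 and 0.0225 m)) and ((horizontal distance between rest_a and water_bowl between 0.18 and 0.26 m and horizontal distance between stone_110_center and rest_a below 0.015 m and angle between the x axis of stone_110_center and the x axis of rest_a, either way round below 0.2 rad and angle between the z axis of stone_110_center and the z axis of rest_a, either way round below 0.1 rad and z of stone_110_center in the frame of rest_a between 0.0145 and 0.0225 m) or (horizontal distance between rest_b and water_bowl between 0.18 and 0.26 m and horizontal distance between stone_110_center and rest_b below 0.015 m and angle between the x axis of stone_110_center and the x axis of rest_b, either way round below 0.2 rad and angle between the z axis of stone_110_center and the z axis of rest_b, either way round below 0.1 rad and z of stone_110_center in the frame of rest_b between 0.0145 and 0.0225 m) or (horizontal distance between rest_c and water_bowl between 0.18 and 0.26 m and horizontal distance between stone_110_center and rest_c below 0.015 m and angle between the x axis of stone_110_center and the x axis of rest_c, either way round below 0.2 rad and angle between the z axis of stone_110_center and the z axis of rest_c, either way round below 0.1 rad and z of stone_110_center in the frame of rest_c between 0.0145 and 0.0225 m) or (horizontal distance between rest_d and water_bowl between 0.18 and 0.26 m and horizontal distance between stone_110_center and rest_d below 0.015 m and angle between the x axis of stone_110_center and the x axis of rest_d, either way round below 0.2 rad and angle between the z axis of stone_110_center and the z axis of rest_d, either way round below 0.1 rad and z of stone_110_center in the frame of rest_d between 0.0145 and 0.0225 m)) and ((horizontal distance between rest_a and water_bowl between 0.1 and 0.18 m and horizontal distance between stone_135_center and rest_a below 0.015 m and angle between the x axis of stone_135_center and the x axis of rest_a, either way round below 0.2 rad and angle between the z axis of stone_135_center and the z axis of rest_a, either way round below 0.1 rad and z of stone_135_center in the frame of rest_a between 0.0145 and 0.0225 m) or (horizontal distance between rest_b and water_bowl between 0.1 and 0.18 m and horizontal distance between stone_135_center and rest_b below 0.015 m and angle between the x axis of stone_135_center and the x axis of rest_b, either way round below 0.2 rad and angle between the z axis of stone_135_center and the z axis of rest_b, either way round below 0.1 rad and z of stone_135_center in the frame of rest_b between 0.0145 and 0.0225 m) or (horizontal distance between rest_c and water_bowl between 0.1 and 0.18 m and horizontal distance between stone_135_center and rest_c below 0.015 m and angle between the x axis of stone_135_center and the x axis of rest_c, either way round below 0.2 rad and angle between the z axis of stone_135_center and the z axis of rest_c, either way round below 0.1 rad and z of stone_135_center in the frame of rest_c between 0.0145 and 0.0225 m) or (horizontal distance between rest_d and water_bowl between 0.1 and 0.18 m and horizontal distance between stone_135_center and rest_d below 0.015 m and angle between the x axis of stone_135_center and the x axis of rest_d, either way round below 0.2 rad and angle between the z axis of stone_135_center and the z axis of rest_d, either way round below 0.1 rad and z of stone_135_center in the frame of rest_d between 0.0145 and 0.0225 m)) and angle between oil_bottle_center's own z axis and vertical below 0.3 rad); the robot touches nothing.
It fails at once if a whetstone is dropped: it moves faster than 0.6 m/s with its centre less than 45 mm above the table (a fall of about 2 cm) ((height (world z) of stone_60_center below 0.045 m and linear speed of stone_60 above 0.6 m/s) or (height (world z) of stone_85_center below 0.045 m and linear speed of stone_85 above 0.6 m/s) or (height (world z) of stone_110_center below 0.045 m and linear speed of stone_110 above 0.6 m/s) or (height (world z) of stone_135_center below 0.045 m and linear speed of stone_135 above 0.6 m/s)).
It fails at once if the oil bottle is knocked over (leans more than 0.5 rad) (angle between oil_bottle_center's own z axis and vertical above 0.5 rad).
It also fails if it takes over 99 s, if anything falls off the work surface, if the arm or the gripper's body presses on something with over 40 N, if the wrist force passes 120 N, or if a joint passes its speed limit or range.

## Working session

There is one attempt and no reset: what is moved stays moved. The work goes in short steps, Python scripts to look and compute and a shell command to move; the robot and the scene stay as the last step left them, time stands still between calls to the robot, and variables do not carry over. Pictures are saved under pics/ and viewed, about 12 in all and at most 16, crops included, and the job is handed in when it is done.

```bash
mkdir -p pics; ls; python3 - <<'E'
from rig import *
import cv2
for n in("scene","side"):
    im=get_image(n); cv2.imwrite(f"pics/{n}0.png",im["frame"][:,:,::-1]); print(n,im["fov_y"],im["cx"],im["cy"],im["world_to_cam"])
print(observe())
E
```

```text
pics
scene 42.73794965618063 317.7543144916692 249.71319255073843 [[ 0.03081357  0.99952197 -0.00252228 -0.06475996]
 [-0.57705303  0.01984991  0.81646542  0.23701935]
 [ 0.81612519 -0.02370273  0.57738882 -1.71642757]
 [ 0.          0.          0.          1.        ]]
side 49.93593184371569 318.79596391420836 237.0843919428479 [[-0.98707112 -0.15967248 -0.01397514  0.5071607 ]
 [ 0.08836056 -0.61482392  0.78369889 -0.05301402]
 [-0.1337274   0.77233169  0.62098369 -1.36145748]
 [ 0.          0.          0.          1.        ]]
{'time_s': 0.1, 'q': array([-1.23342339e+01,  2.18372359e+01,  7.43786761e+01,  1.52297011e-03,
        8.38575183e+01, -1.23366225e+01]), 'qvel': array([-0.02009445, -0.05484952, -0.21874922, -0.02318858, -0.00364711,
        0.02485995]), 'joint_efforts': array([ 3.76895419e-03, -4.49219084e+01, -2.31655884e+01, -2.33104493e-04,
        3.63802450e-03,  7.57992581e-06]), 'position': array([5.49763601e-01, 7.07979023e-05, 2.44782723e-01]), 'tool_rot': array([[ 9.99999223e-01,  3.86416406e-05, -1.24637281e-03],
       [ 3.90150651e-05, -9.99999954e-01,  2.99586090e-04],
       [-1.24636118e-03, -2.99634484e-04, -9.99999178e-01]]), 'ft_force': array([ 0.33974716, -0.28999875, -0.15270944]), 'wrist_torque': array([ 0.01060835, -0.0166715 , -0.02667376]), 'grip_width': 0.08498094239066221}
```

View pics/scene0.png

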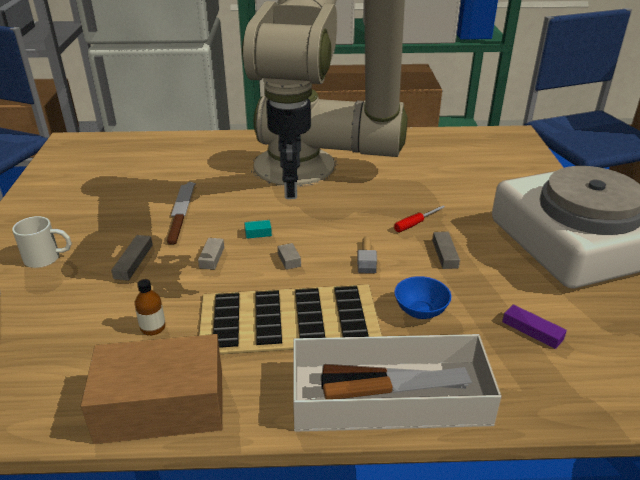

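View pics/side0.png

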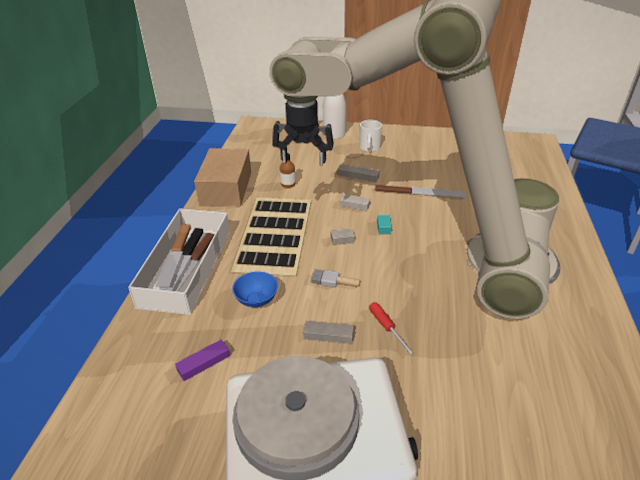

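The scene image shows grey bars at (133,257), (211,253), (289,256) and (446,250), and the brush at (367,258). The turquoise block at (258,229) and the purple bar at (534,326) are the look-alikes to leave alone. The rack is at (290,318), with the bowl on its right (+y) end and the bottle on its left. Next I'll take enlarged crops and masks.

```bash
cat > h.py <<'E'
import numpy as np, cv2
from scipy.optimize import minimize
def proj(im,P):
    P=np.atleast_2d(P); c=P@im["world_to_cam"][:3,:3].T+im["world_to_cam"][:3,3]
    v=np.c_[c[:,0],-c[:,1],-c[:,2]]; f=240/np.tan(np.radians(im["fov_y"]/2))
    return np.c_[im["cx"]+f*v[:,0]/v[:,2], im["cy"]+f*v[:,1]/v[:,2]]
def unproj(im,u,v,z):
    f=240/np.tan(np.radians(im["fov_y"]/2)); R=im["world_to_cam"][:3,:3]; t=im["world_to_cam"][:3,3]
    d=R.T@np.array([(u-im["cx"])/f,-(v-im["cy"])/f,-1]); o=-R.T@t
    return o+d*(z-o[2])/d[2]
def box(x,y,a,L,W=.036,z0=0,z1=.025):
    c,s=np.cos(a),np.sin(a)
    return np.array([[x+i*L/2*c-j*W/2*s,y+i*L/2*s+j*W/2*c,z] for i in(-1,1) for j in(-1,1) for z in(z0,z1)])
E
python3 - <<'E'
from rig import *
from h import *
a=cv2.imread("pics/scene0.png"); b=cv2.imread("pics/side0.png")
A=cv2.resize(a[215:355,100:500],(800,280),interpolation=2); B=cv2.resize(b[155:355,220:400],(540,600)[:2],interpolation=2)
B=B[:, :]
cv2.imwrite("pics/cA.png",A); 
B=cv2.resize(b[160:350,225:385],(480,570),interpolation=2)
c=np.zeros((570,800,3),np.uint8)
hs=cv2.cvtColor(b,cv2.COLOR_BGR2HSV)
m=((hs[...,1]<70)).astype(np.uint8)*255
c[:,:480]=B; c[:285,480:720]=cv2.resize(m[160:350,225:385],(240,285))[...,None]
hs=cv2.cvtColor(a,cv2.COLOR_BGR2HSV); m=((hs[...,1]<70)).astype(np.uint8)*255
c[300:412,480:800]=cv2.resize(m[215:355,100:500],(320,112))[...,None]
cv2.imwrite("pics/cB.png",c)
s=get_image("scene")
for p in [(133,257),(211,253),(289,256),(367,258),(446,250),(258,229),(290,318),(422,300),(150,310)]: print(p,unproj(s,*p,.015).round(3))
E
```

```text
(133, 257) [ 0.447 -0.351  0.015]
(211, 253) [ 0.438 -0.183  0.015]
(289, 256) [ 0.455 -0.012  0.015]
(367, 258) [0.468 0.157 0.015]
(446, 250) [0.445 0.334 0.015]
(258, 229) [ 0.346 -0.085  0.015]
(290, 318) [ 0.658 -0.008  0.015]
(422, 300) [0.613 0.252 0.015]
(150, 310) [ 0.625 -0.28   0.015]
```

View pics/cA.png

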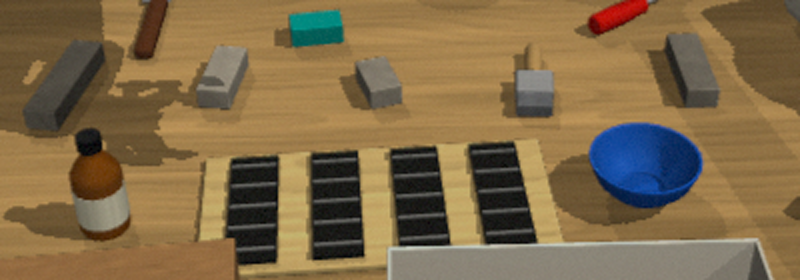

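View pics/cB.png

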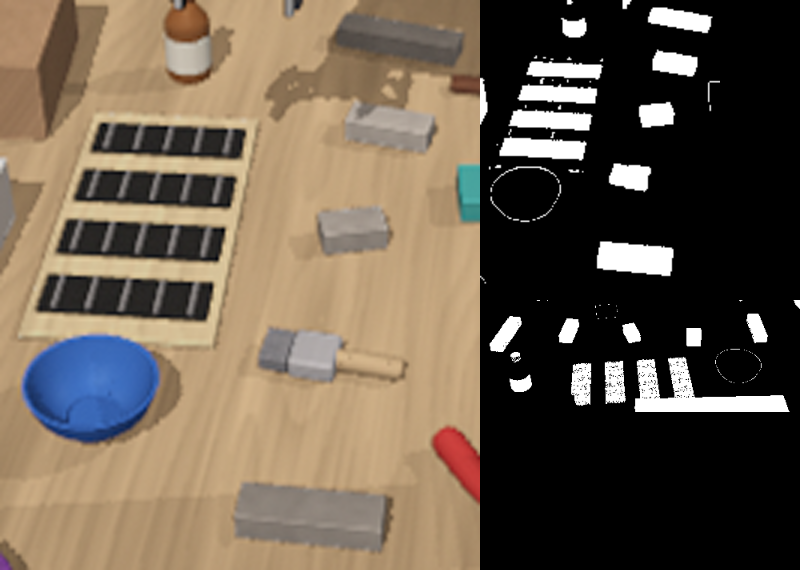

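Both crops separate the four plain grey bars from the brush, which has a ferrule and a wooden handle. The rack has four ribbed pads with the bowl at its +y end. Next I'll fit box silhouettes to the masks, with the length left free, to identify each stone.

```bash
cat > fit.py <<'E'
from rig import *
from h import *
ims=[get_image(n) for n in("scene","side")]
def mk(im): 
    hs=cv2.cvtColor(im["frame"],cv2.COLOR_RGB2HSV); return (hs[...,1]<70).astype(np.uint8)
S=4
def hull(im,P):
    m=np.zeros((480*1,640),np.uint8); cv2.fillConvexPoly(m,cv2.convexHull((proj(im,P)*16).round().astype(np.int32)),1,shift=4); return m
M=[mk(i) for i in ims]
def comp(m,uv):
    n,l,st,c=cv2.connectedComponentsWithStats(m); u,v=np.clip(uv.round().astype(int),0,[639,479])
    best=min((k for k in range(1,n) if st[k,4]>80),key=lambda k:np.hypot(*(c[k]-[u,v]))); return (l==best).astype(np.uint8),c[best]
def cost(p,L,ms,z0,free):
    if free: L=p[3]
    P=box(p[0],p[1],p[2],L,z0=z0,z1=z0+.025); e=0
    for im,m in zip(ims,ms):
        h=hull(im,P); e+=(h^m).sum()/max(m.sum(),1)
    return e
def fit(x,y,a0,z0=0,L=None):
    ms=[comp(m,proj(im,[x,y,z0+.0125])[0])[0] for m,im in zip(M,ims)]
    best=None
    for a in (a0-.4,a0,a0+.4):
        for L0 in ([L] if L else [.06,.085,.11,.135]):
            p0=np.array([x,y,a]+([] if L else [L0])); n=len(p0)
            sx=np.vstack([p0]+[p0+d for d in np.diag([.01,.01,.2,.015][:n])])
            r=minimize(cost,p0,(L,ms,z0,L is None),method="Nelder-Mead",options=dict(initial_simplex=sx,xatol=1e-4,fatol=1e-3))
            if best is None or r.fun<best.fun: best=r
    return best.x.round(4),round(best.fun,3)
E
python3 - <<'E'
from fit import *
for x,y in [(.447,-.351),(.438,-.183),(.455,-.012),(.445,.334)]: print(fit(x,y,0.))
# pads: dark mask, centroids
for im in ims:
    hs=cv2.cvtColor(im["frame"],cv2.COLOR_RGB2HSV); m=((hs[...,2]<75)).astype(np.uint8)
    m=cv2.morphologyEx(m,cv2.MORPH_CLOSE,np.ones((7,3) if im is ims[0] else (3,7),np.uint8))
    n,l,st,c=cv2.connectedComponentsWithStats(m)
    for k in range(1,n):
        w=unproj(im,*c[k],.014)
        if st[k,4]>250 and .55<w[0]<.75 and -.2<w[1]<.25:
            cnt=cv2.findContours((l==k).astype(np.uint8),0,2)[0][0][:,0]
            q=np.array([unproj(im,*p,.014)[:2] for p in cnt],np.float32); print(w.round(4),st[k,4],cv2.minAreaRect(q))
# bottle/bowl
    hs=hs; m=((hs[...,0]>105)&(hs[...,0]<125)&(hs[...,1]>150)).astype(np.uint8)
    n,l,st,c=cv2.connectedComponentsWithStats(m)
    print("blue",[unproj(im,*c[k],.03).round(3) for k in range(1,n) if st[k,4]>700 and st[k,4]<5000])
E
```

```text
(array([ 0.441 , -0.3545, -0.1819,  0.1269]), np.float64(0.282))
(array([ 0.4339, -0.1833, -0.1044,  0.0796]), np.float64(0.206))
(array([ 0.4509, -0.0121,  0.2778,  0.0542]), np.float64(0.248))
(array([ 0.4387,  0.3349, -0.0224,  0.1052]), np.float64(0.286))
[0.6424 0.1078 0.014 ] 1243 ((0.6377682089805603, 0.10733027756214142), (0.14896951615810394, 0.04773733764886856), 3.5312557220458984)
[0.6446 0.028  0.014 ] 1200 ((0.6401163339614868, 0.027618709951639175), (0.14387750625610352, 0.047252967953681946), 3.3760416507720947)
[ 0.6542 -0.0513  0.014 ] 1307 ((0.6489051580429077, -0.0517171286046505), (0.15236391127109528, 0.04732051119208336), 3.491762399673462)
[ 0.6555 -0.1298  0.014 ] 1255 ((0.6540173888206482, -0.13140587508678436), (0.1523784101009369, 0.04707953333854675), 4.295199394226074)
blue [array([-1.369,  0.842,  0.03 ]), array([0.621, 0.25 , 0.03 ])]
[ 0.6478 -0.124   0.014 ] 456 ((0.6477289199829102, -0.12439083307981491), (0.14588843286037445, 0.04806416481733322), 3.4241201877593994)
[ 0.6428 -0.0444  0.014 ] 520 ((0.6432501077651978, -0.045026954263448715), (0.14649909734725952, 0.04833769053220749), 3.30161714553833)
[0.6377 0.0349 0.014 ] 592 ((0.638182520866394, 0.03445093333721161), (0.14658024907112122, 0.048220228403806686), 3.5740087032318115)
[0.6329 0.1143 0.014 ] 678 ((0.6336970329284668, 0.11399029940366745), (0.14706796407699585, 0.04837171733379364), 3.617563247680664)
blue [array([0.63 , 0.243, 0.03 ])]
```

The lengths are unambiguous, each reading about 6 mm short:

| Position (y) | Stone |
|---|---|
| −0.354 | 135 |
| −0.183 | 85 |
| −0.012 | 60 |
| +0.334 | 110 |

I'll refit with the lengths fixed. In the meantime I'll move towards the 135 stone and turn the jaws.

```bash
python3 - <<'E'
from fit import *
I=ims[:];MM=M[:]
import fit as F
for L,x,y in [(.135,.441,-.354),(.085,.434,-.183),(.06,.451,-.012),(.11,.438,.334)]:
    F.ims[:]=I;F.M[:]=MM; r=[fit(x,y,0.,L=L)]
    for k in(0,1): F.ims[:]=I[k:k+1];F.M[:]=MM[k:k+1]; r.append(fit(x,y,0.,L=L))
    print(L,*r)
E
python3 -m crank '[0,0,0.14,-0.01,-0.036,0,100,0,0,0.14,-0.01,-0.036,0,100,0,0,0.14,-0.01,-0.036,0,100,0,0,0.14,-0.01,-0.036,0,100,0,0,0.14,-0.01,-0.036,0,100,0,0,0.14,-0.01,-0.036,0,100,0,0,0.14,-0.01,-0.036,0,100,0,0,0.14,-0.01,-0.036,0,100,0,0,0.14,-0.01,-0.036,0,100,0,0,0.13,-0.01,-0.03,0,100,0,0,0,0,0,0,100,0,0,0,0,0,0,100]' 40
```

```text
0.135 (array([ 0.441 , -0.3527, -0.1615]), np.float64(0.375)) (array([ 0.4413, -0.3539, -0.144 ]), np.float64(0.171)) (array([ 0.4412, -0.3509, -0.2273]), np.float64(0.184))
0.085 (array([ 0.4355, -0.1832, -0.0702]), np.float64(0.291)) (array([ 0.4314, -0.1839, -0.0719]), np.float64(0.132)) (array([ 0.4357, -0.1818, -0.1737]), np.float64(0.124))
0.06 (array([ 0.4497, -0.0117,  0.2052]), np.float64(0.351)) (array([ 0.4478, -0.0127,  0.237 ]), np.float64(0.191)) (array([ 0.4503, -0.0112,  0.2579]), np.float64(0.13))
0.11 (array([ 0.4371,  0.3354, -0.0286]), np.float64(0.318)) (array([ 0.4371,  0.3346, -0.0298]), np.float64(0.181)) (array([0.4383, 0.3356, 0.0363]), np.float64(0.122))
time_s: 1.55
position: [0.4498, -0.3542, 0.2451]
tool_rot: [[0.182, 0.983, -0.0], [0.983, -0.182, 0.001], [0.001, -0.0, -1.0]]
ft_force: [0.3, 0.6, -0.3]
grip_width: 0.0857
```

```bash
cat >> h.py <<'E'
def unprojw(im,u,v,z):
    f=240/np.tan(np.radians(im["fov_y"]/2)); dx,dy=u-im["cx"],v-im["cy"]; r=np.hypot(dx,dy)+1e-9; th=r/f
    R=im["world_to_cam"][:3,:3]; t=im["world_to_cam"][:3,3]
    d=R.T@np.array([np.sin(th)*dx/r,-np.sin(th)*dy/r,-np.cos(th)]); o=-R.T@t
    return o+d*(z-o[2])/d[2]
def look(im,z,x0,x1,y0,y1,px=.0005):
    "top-down rectified picture of plane z; columns +y->left, rows -x down (x up)"
    f=240/np.tan(np.radians(im["fov_y"]/2)); R=im["world_to_cam"][:3,:3]; t=im["world_to_cam"][:3,3]
    X,Y=np.meshgrid(np.arange(x1,x0,-px),np.arange(y1,y0,-px),indexing="ij")
    c=np.stack([X,Y,X*0+z],-1)@R.T+t; v=np.stack([c[...,0],-c[...,1],-c[...,2]],-1)
    rr=np.hypot(v[...,0],v[...,1])+1e-9; th=np.arctan2(rr,v[...,2])
    return cv2.remap(im["frame"][:,:,::-1],(im["cx"]+f*th*v[...,0]/rr).astype(np.float32),(im["cy"]+f*th*v[...,1]/rr).astype(np.float32),1)
E
python3 - <<'E'
from rig import *
from h import *
im=get_image("wrist"); cv2.imwrite("pics/w0.png",im["frame"][:,:,::-1]); print(im["fov_y"],im["world_to_cam"])
t=look(im,.025,.34,.54,-.49,-.22); print(t.shape)
cv2.imwrite("pics/w0c.png",np.hstack([cv2.resize(im["frame"][:,:,::-1],(380,285)),cv2.resize(t,(385,285))]))
E
```

```text
65.70646984690485 [[ 0.18336757  0.98304367  0.0012179   0.26628257]
 [-0.93071756  0.1740057  -0.32169369  0.52291041]
 [-0.31645087  0.05785467  0.94684301 -0.21813589]
 [ 0.          0.          0.          1.        ]]
(400, 540, 3)
```

View pics/w0c.png

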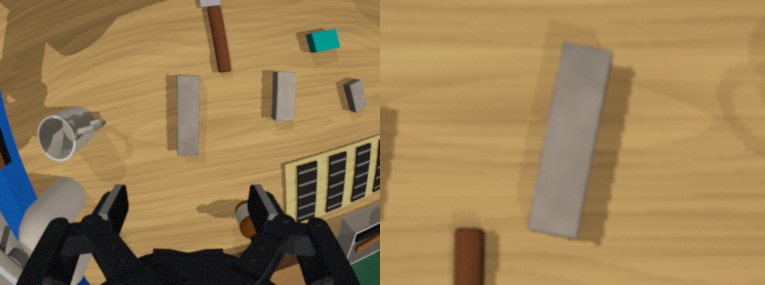

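The rectified wrist view shows the 135 stone clearly, with long axis about −0.17 rad. The same frame also shows the 85 and 60 stones and two or more of the pads. I'll measure them all by minAreaRect on the rectified planes.

```bash
cat >> h.py <<'E'
def rects(im,z,x0,x1,y0,y1,kind,px=.0005):
    t=look(im,z,x0,x1,y0,y1,px); hs=cv2.cvtColor(t,cv2.COLOR_BGR2HSV)
    m=((hs[...,1]<70)&(hs[...,2]>60) if kind=="stone" else (hs[...,2]<70)).astype(np.uint8)
    m=cv2.morphologyEx(m,cv2.MORPH_CLOSE if kind!="stone" else cv2.MORPH_OPEN,np.ones((13,13),np.uint8))
    out=[]
    for c in cv2.findContours(m,0,2)[0]:
        if cv2.contourArea(c)*px*px<.0012: continue
        q=np.array([[x1-p[1]*px,y1-p[0]*px] for p in c[:,0]],np.float32); (x,y),(w,h),a=cv2.minAreaRect(q)
        if w<h: w,h,a=h,w,a-90
        out.append((round(x,4),round(y,4),round(w,4),round(h,4),round(np.radians((a+90)%180-90),3)))
    return out
E
python3 - <<'E'
from rig import *
from h import *
im=get_image("wrist")
for r in rects(im,.025,.34,.54,-.45,.03,"stone"): print(r)
for r in rects(im,.014,.54,.74,-.2,.2,"pad"): print(r)
E
```

```text
(0.4338, -0.1865, 0.0838, 0.0425, np.float64(-0.151))
(0.448, -0.0145, 0.0662, 0.0371, np.float64(0.313))
(0.4414, -0.3531, 0.1333, 0.0349, np.float64(-0.192))
(0.6398, 0.0262, 0.1486, 0.0484, np.float64(0.063))
(0.6444, -0.0534, 0.1489, 0.0478, np.float64(0.056))
(0.657, -0.1388, 0.166, 0.1215, np.float64(0.0))
(0.6402, 0.1385, 0.1995, 0.123, np.float64(0.0))
```

```bash
python3 -m crank '[0,0,-0.009,-0.008,0.001,-0.04,100,0,0,0,0,0,-0.045,100,0,0,0,0,0,-0.045,100,0,0,0,0,0,-0.045,100,0,0,0,0,0,-0.03,100,0,0,0,0,0,-0.015,100,0,0,0,0,0,-0.006,100,0,0,0,0,0,0,100,0,0,0,0,0,0,100]' 40
python3 -m crank '[0,0,0,0,0,0,40,0,0,0,0,0,0,20,0,0,0,0,0,0,20,0,0,0,0,0,0,20,0,0,0,0,0,0,20,0,0,0,0,0,0,20,0,0,0,0,0,0,20,0,0,0,0,0,0,20]' 60
```

```text
time_s: 2.55
position: [0.4426, -0.353, 0.0204]
tool_rot: [[0.188, 0.982, 0.001], [0.982, -0.188, -0.001], [-0.001, 0.001, -1.0]]
ft_force: [0.1, 0.5, 0.4]
grip_width: 0.0852
time_s: 3.35
position: [0.4422, -0.3533, 0.02]
tool_rot: [[0.189, 0.982, 0.001], [0.982, -0.189, -0.001], [-0.001, 0.001, -1.0]]
ft_force: [-0.7, 0.8, 5.6]
grip_width: 0.0346
```

```bash
python3 -m crank '[0,0,0,0,0,0.005,20,0,0,0,0,0,0.015,20,0,0,0,0,0,0.03,20,0,0,0,0,0,0.04,20,0,0,0,0,0,0.04,20,0,0,0,0,0,0.01,20]'
python3 -m crank '[0,0,0.018,0.0138,0.0329,0,20,0,0,0.018,0.0138,0.0329,0,20,0,0,0.018,0.0138,0.0329,0,20,0,0,0.018,0.0138,0.0329,0,20,0,0,0.018,0.0138,0.0329,0,20,0,0,0.018,0.0138,0.0329,0,20,0,0,0.018,0.0138,0.0329,0,20,0,0,0.018,0.0138,0.0329,0,20,0,0,0.018,0.0138,0.0329,0,20,0,0,0.018,0.0138,0.0329,0,20,0,0,0.018,0.0138,0.0329,0,20,0,0,0.018,0.0138,0.0329,0,20,0,0,0.018,0.0138,0.0329,0,20,0,0,0.018,0.0138,0.0329,0,20,0,0,0,0,0,0,20,0,0,0,0,0,0,20,0,0,0,0,0,0,20]'
python3 - <<'E'
from rig import *
from h import *
im=get_image("wrist"); cv2.imwrite("pics/w1.png",im["frame"][:,:,::-1])
for r in rects(im,.014,.53,.75,-.2,.2,"pad"): print(r)
s=observe(); z=s["position"][2]; print(z)
E
```

```text
time_s: 3.95
position: [0.4428, -0.3539, 0.1636]
tool_rot: [[0.189, 0.982, 0.004], [0.982, -0.188, -0.005], [-0.004, 0.005, -1.0]]
ft_force: [0.6, -0.9, -2.4]
grip_width: 0.0346
time_s: 5.65
position: [0.6347, 0.1069, 0.1587]
tool_rot: [[-0.061, 0.998, -0.002], [0.998, 0.061, -0.0], [-0.0, -0.002, -1.0]]
ft_force: [-0.4, -0.6, -1.3]
grip_width: 0.0347
(0.6452, -0.0498, 0.1471, 0.0478, np.float64(0.059))
(0.6497, -0.1288, 0.1468, 0.0486, np.float64(0.059))
(0.6592, 0.0305, 0.1846, 0.0469, np.float64(0.067))
0.15892679481997862
```

View pics/w1.png

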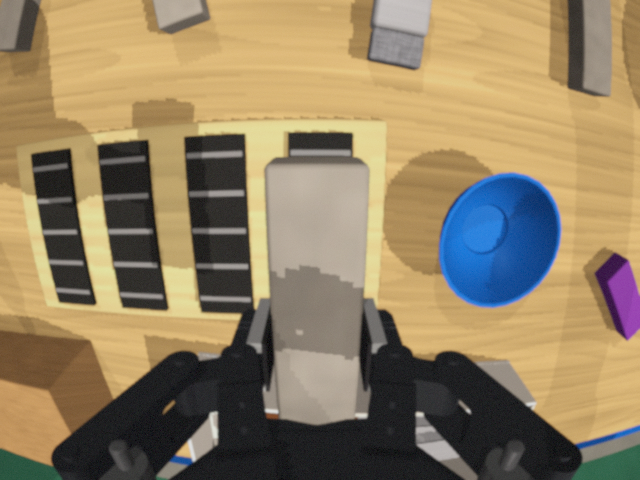

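The view shows the stone held centrally over the bowl-end pad. The bowl is clear, and so is the row (pads at about 62, 135, 220 and 318 px). I'll check the near end of the stone for tilt or slip, then lower it.

```bash
python3 - <<'E'
from rig import *
from h import *
im=get_image("wrist")
for u,v in [(266,166),(368,166),(272,157),(362,157)]: print(unprojw(im,u,v,.159+.005).round(4))
E
python3 -m crank '[0,0,0,0,0.0015,-0.03,20,0,0,0,0,0,-0.035,20,0,0,0,0,0,-0.025,20,0,0,0,0,0,-0.015,20,0,0,0,0,0,-0.008,20,0,0,0,0,0,-0.005,20,0,0,0,0,0,0,20,0,0,0,0,0,0,20]'
```

```text
[0.5692 0.0846 0.164 ]
[0.5672 0.119  0.164 ]
[0.5661 0.0866 0.164 ]
[0.5643 0.1167 0.164 ]
time_s: 6.55
position: [0.6356, 0.109, 0.0422]
tool_rot: [[-0.062, 0.998, 0.001], [0.998, 0.062, -0.0], [-0.0, 0.001, -1.0]]
ft_force: [0.3, -0.5, -2.9]
grip_width: 0.035
```

```bash
python3 -m crank '[0,0,0,0,0,-0.003,20,0,0,0,0,0,-0.002,20,0,0,0,0,0,-0.002,20,0,0,0,0,0,0,20,0,0,0,0,0,0,20]'
```

```text
time_s: 7.05
position: [0.6352, 0.1091, 0.0343]
tool_rot: [[-0.062, 0.998, -0.0], [0.998, 0.062, -0.0], [-0.0, -0.0, -1.0]]
ft_force: [0.4, 0.3, -2.2]
grip_width: 0.0348
```

```bash
python3 -m crank '[0,0,0,0,0,-0.001,20,0,0,0,0,0,-0.0005,20,0,0,0,0,0,0,20]'
```

```text
time_s: 7.35
position: [0.6353, 0.1091, 0.034]
tool_rot: [[-0.062, 0.998, 0.001], [0.998, 0.062, -0.0], [-0.0, 0.001, -1.0]]
ft_force: [-3.0, 0.1, 6.1]
grip_width: 0.0348
```

```bash
python3 -m crank '[0,0,0,0,0,0,40,0,0,0,0,0,0,50,0,0,0,0,0,0,60,0,0,0,0,0,0,60,0,0,0,0,0,0.008,60,0,0,0,0,0,0.025,60,0,0,0,0,0,0.04,60,0,0,0,0,0,0.045,60,0,0,0,0,0,0.045,60]'
python3 -m crank '[0,0,-0.01,-0.027,0.03,0,100,0,0,-0.01,-0.027,0.03,0,100,0,0,-0.01,-0.027,0.03,0,100,0,0,-0.01,-0.027,0.03,0,100,0,0,-0.01,-0.027,0.03,0,100,0,0,-0.01,-0.027,0.03,0,100,0,0,0,-0.028,0.03,0,100,0,0,0,0,0.01,0,100,0,0,0,0,0,0,100,0,0,0,0,0,0,100]'
python3 - <<'E'
from rig import *
from h import *
im=get_image("wrist"); 
for r in rects(im,.025,.34,.54,.25,.45,"stone"): print(r)
for r in rects(im,.039,.54,.72,.02,.16,"stone"): print("placed",r)
cv2.imwrite("pics/w2.png",np.hstack([cv2.resize(im["frame"][:,:,::-1],(380,285)),cv2.resize(look(im,.039,.52,.74,-.02,.18),(300,285))]))
E
```

```text
time_s: 8.25
position: [0.6349, 0.1091, 0.1981]
tool_rot: [[-0.062, 0.998, 0.0], [0.998, 0.062, 0.0], [0.0, 0.0, -1.0]]
ft_force: [0.8, 0.4, -0.2]
grip_width: 0.0515
time_s: 9.25
position: [0.4459, 0.3286, 0.196]
tool_rot: [[-0.002, 1.0, 0.001], [1.0, 0.002, -0.0], [-0.0, 0.001, -1.0]]
ft_force: [0.9, -0.1, -0.6]
grip_width: 0.0852
(0.4381, 0.335, 0.1093, 0.0348, np.float64(0.018))
placed (0.5853, 0.115, 0.0665, 0.054, np.float64(0.0))
```

View pics/w2.png

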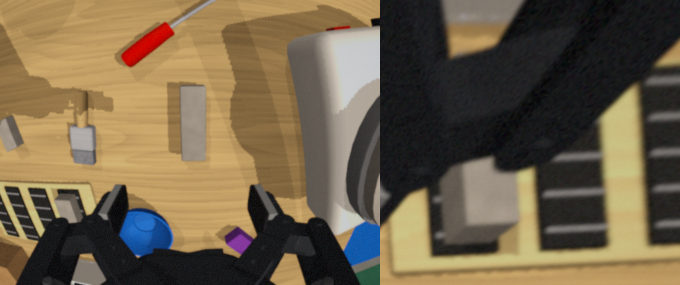

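The 110 stone is clear at wrist pixel (193,122), with the stove well to its right. The placed stone's near end sits inside its pad.

```bash
python3 -m crank '[0,0,0.016,-0.008,0.0065,-0.03,100,0,0,0,0,0,-0.04,100,0,0,0,0,0,-0.045,100,0,0,0,0,0,-0.035,100,0,0,0,0,0,-0.018,100,0,0,0,0,0,-0.008,100,0,0,0,0,0,0,100,0,0,0,0,0,0,40,0,0,0,0,0,0,20,0,0,0,0,0,0,20,0,0,0,0,0,0,20,0,0,0,0,0,0,20,0,0,0,0,0,0,20,0,0,0,0,0,0,20]' 60
```

```text
time_s: 10.7
position: [0.4376, 0.3359, 0.0209]
tool_rot: [[-0.018, 1.0, 0.002], [1.0, 0.018, 0.001], [0.001, 0.002, -1.0]]
ft_force: [-1.2, -0.4, 6.5]
grip_width: 0.0345
```

```bash
python3 -m crank '[0,0,0,0,0,0.005,20,0,0,0,0,0,0.015,20,0,0,0,0,0,0.03,20,0,0,0,0,0,0.04,20,0,0,0,0,0,0.04,20,0,0,0,0,0,0.01,20]'
python3 -m crank '[0,0,0.0037,0.0169,-0.0256,0,20,0,0,0.0037,0.0169,-0.0256,0,20,0,0,0.0037,0.0169,-0.0256,0,20,0,0,0.0037,0.0169,-0.0256,0,20,0,0,0.0037,0.0169,-0.0256,0,20,0,0,0.0037,0.0169,-0.0256,0,20,0,0,0.0037,0.0169,-0.0256,0,20,0,0,0.0037,0.0169,-0.0256,0,20,0,0,0.0037,0.0169,-0.0256,0,20,0,0,0.0037,0.0169,-0.0256,0,20,0,0,0.0037,0.0169,-0.0256,0,20,0,0,0.0037,0.0169,-0.0256,0,20,0,0,0,0,0,0,20,0,0,0,0,0,0,20]'
python3 - <<'E'
from rig import *
from h import *
im=get_image("wrist"); cv2.imwrite("pics/w3.png",cv2.resize(look(im,.039,.54,.76,-.2,.25),None,fx=.8,fy=.8))
for r in rects(im,.014,.53,.75,-.2,.2,"pad"): print(r)
E
```

```text
time_s: 11.3
position: [0.4383, 0.3362, 0.1642]
tool_rot: [[-0.018, 1.0, 0.006], [1.0, 0.018, 0.003], [0.003, 0.007, -1.0]]
ft_force: [0.3, 0.1, -3.1]
grip_width: 0.0344
time_s: 12.7
position: [0.6395, 0.0282, 0.1586]
tool_rot: [[-0.062, 0.998, -0.002], [0.998, 0.062, 0.001], [0.001, -0.002, -1.0]]
ft_force: [-0.6, 0.3, -2.8]
grip_width: 0.0347
(0.5878, 0.0255, 0.0453, 0.0413, np.float64(-1.517))
(0.6498, -0.1296, 0.1467, 0.0478, np.float64(0.061))
(0.6613, -0.0492, 0.18, 0.0479, np.float64(0.076))
(0.656, 0.1037, 0.188, 0.0455, np.float64(0.0))
```

View pics/w3.png

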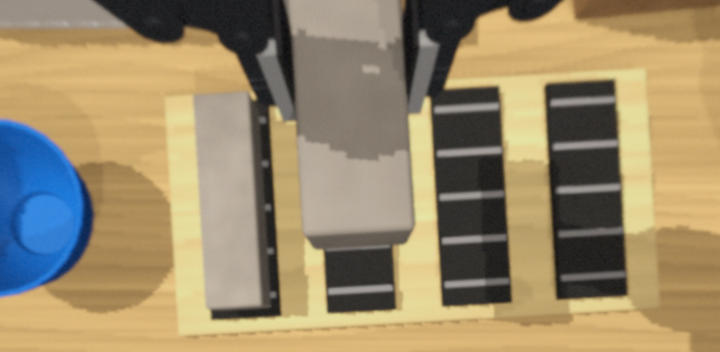

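The 135 stone lies squarely on the bowl-end pad, and the 110 stone hangs over the second pad. I'll lower it.

```bash
python3 -m crank '[0,0,0,0,0,-0.03,20,0,0,0,0,0,-0.035,20,0,0,0,0,0,-0.025,20,0,0,0,0,0,-0.015,20,0,0,0,0,0,-0.01,20,0,0,0,0,0,-0.003,20,0,0,0,0,0,-0.003,20,0,0,0,0,0,-0.002,20,0,0,0,0,0,0,20,0,0,0,0,0,0,20]'
```

```text
time_s: 13.75
position: [0.6402, 0.0284, 0.0373]
tool_rot: [[-0.063, 0.998, 0.001], [0.998, 0.063, -0.0], [-0.0, 0.001, -1.0]]
ft_force: [0.5, 0.3, -2.2]
grip_width: 0.0348
```

```bash
python3 -m crank '[0,0,0,0,0,-0.001,20,0,0,0,0,0,-0.001,20,0,0,0,0,0,0,20]'; python3 -m crank '[0,0,0,0,0,-0.001,20,0,0,0,0,0,0,20]'
```

```text
time_s: 14.05
position: [0.6401, 0.0284, 0.0349]
tool_rot: [[-0.063, 0.998, 0.0], [0.998, 0.063, -0.0], [-0.0, 0.0, -1.0]]
ft_force: [-0.2, -0.7, -1.3]
grip_width: 0.0345
time_s: 14.25
position: [0.6401, 0.0283, 0.0349]
tool_rot: [[-0.063, 0.998, 0.001], [0.998, 0.063, -0.0], [-0.0, 0.001, -1.0]]
ft_force: [-3.2, -1.3, 6.9]
grip_width: 0.0344
```

```bash
python3 -m crank '[0,0,0,0,0,0,40,0,0,0,0,0,0,50,0,0,0,0,0,0,60,0,0,0,0,0,0,60,0,0,0,0,0,0.008,60,0,0,0,0,0,0.025,60,0,0,0,0,0,0.04,60,0,0,0,0,0,0.045,60,0,0,0,0,0,0.045,60,0,0,0,0,0,0,60]'
python3 -m crank '[0,0,-0.024,-0.0244,-0.0266,0,100,0,0,-0.024,-0.0244,-0.0266,0,100,0,0,-0.024,-0.0244,-0.0266,0,100,0,0,-0.024,-0.0244,-0.0266,0,100,0,0,-0.024,-0.0244,-0.0266,0,100,0,0,-0.024,-0.0244,-0.0266,0,100,0,0,-0.024,-0.0244,-0.0266,0,100,0,0,-0.024,-0.0244,-0.0266,0,100,0,0,0,0,0,0,100,0,0,0,0,0,0,100]'
python3 - <<'E'
from rig import *
from h import *
im=get_image("wrist"); 
for r in rects(im,.025,.34,.54,-.26,.06,"stone"): print(r)
E
```

```text
time_s: 15.25
position: [0.6421, 0.0282, 0.2044]
tool_rot: [[-0.063, 0.998, 0.013], [0.998, 0.063, -0.002], [-0.003, 0.013, -1.0]]
ft_force: [0.1, 0.7, 0.5]
grip_width: 0.0513
time_s: 16.25
position: [0.4446, -0.1847, 0.1971]
tool_rot: [[0.13, 0.991, 0.0], [0.991, -0.13, -0.0], [-0.0, 0.001, -1.0]]
ft_force: [-0.9, -0.2, -0.3]
grip_width: 0.0856
(0.4335, -0.1826, 0.0854, 0.0354, np.float64(-0.151))
(0.4482, -0.014, 0.0652, 0.0366, np.float64(0.305))
```

The measured size, 85.4 × 35.4 mm, confirms this is the 85 stone.

```bash
python3 -m crank '[0,0,-0.02,-0.011,0.002,-0.03,100,0,0,0,0,0,-0.04,100,0,0,0,0,0,-0.045,100,0,0,0,0,0,-0.035,100,0,0,0,0,0,-0.018,100,0,0,0,0,0,-0.0085,100,0,0,0,0,0,0,100,0,0,0,0,0,0,40,0,0,0,0,0,0,20,0,0,0,0,0,0,20,0,0,0,0,0,0,20,0,0,0,0,0,0,20,0,0,0,0,0,0,20,0,0,0,0,0,0,20]' 60
```

```text
time_s: 17.7
position: [0.4341, -0.1826, 0.0213]
tool_rot: [[0.149, 0.989, 0.001], [0.989, -0.149, -0.001], [-0.001, 0.002, -1.0]]
ft_force: [-1.6, 1.8, 8.1]
grip_width: 0.0347
```

```bash
python3 -m crank '[0,0,0,0,0,0.005,20,0,0,0,0,0,0.015,20,0,0,0,0,0,0.03,20,0,0,0,0,0,0.04,20,0,0,0,0,0,0.04,20,0,0,0,0,0,0.01,20]'
python3 -m crank '[0,0,0.0265,0.0264,0.0164,0,20,0,0,0.0265,0.0264,0.0164,0,20,0,0,0.0265,0.0264,0.0164,0,20,0,0,0.0265,0.0264,0.0164,0,20,0,0,0.0265,0.0264,0.0164,0,20,0,0,0.0265,0.0264,0.0164,0,20,0,0,0.0265,0.0264,0.0164,0,20,0,0,0.0265,0.0264,0.0164,0,20,0,0,0,0,0,0,20,0,0,0,0,0,0,20]'
```

```text
time_s: 18.3
position: [0.4347, -0.1831, 0.1643]
tool_rot: [[0.149, 0.989, 0.005], [0.989, -0.149, -0.004], [-0.003, 0.006, -1.0]]
ft_force: [0.5, -0.6, -1.8]
grip_width: 0.0349
time_s: 19.3
position: [0.6446, -0.0508, 0.159]
tool_rot: [[-0.063, 0.998, -0.002], [0.998, 0.063, 0.0], [0.001, -0.002, -1.0]]
ft_force: [-0.0, 0.2, -2.5]
grip_width: 0.0345
```

```bash
python3 -m crank '[0,0,0,0,0,-0.03,20,0,0,0,0,0,-0.035,20,0,0,0,0,0,-0.025,20,0,0,0,0,0,-0.015,20,0,0,0,0,0,-0.008,20,0,0,0,0,0,-0.003,20,0,0,0,0,0,-0.003,20,0,0,0,0,0,0,20,0,0,0,0,0,0,20]'
```

```text
time_s: 20.2
position: [0.6452, -0.0513, 0.042]
tool_rot: [[-0.063, 0.998, 0.001], [0.998, 0.063, -0.0], [-0.0, 0.001, -1.0]]
ft_force: [0.2, 0.2, -2.4]
grip_width: 0.0347
```

```bash
python3 -m crank '[0,0,0,0,0,-0.003,20,0,0,0,0,0,-0.002,20,0,0,0,0,0,-0.001,20,0,0,0,0,0,-0.001,20,0,0,0,0,0,0,20]'; python3 -m crank '[0,0,0,0,0,-0.001,20,0,0,0,0,0,0,20]'
```

```text
time_s: 20.7
position: [0.6449, -0.0512, 0.0353]
tool_rot: [[-0.063, 0.998, 0.0], [0.998, 0.063, -0.0], [-0.0, 0.0, -1.0]]
ft_force: [-3.9, 0.5, 6.9]
grip_width: 0.0344
time_s: 20.9
position: [0.6449, -0.0512, 0.0353]
tool_rot: [[-0.063, 0.998, 0.001], [0.998, 0.063, -0.0], [-0.0, 0.001, -1.0]]
ft_force: [-6.9, 1.7, 13.8]
grip_width: 0.0344
```

```bash
python3 -m crank '[0,0,0,0,0,0.0005,40,0,0,0,0,0,0,50,0,0,0,0,0,0,60,0,0,0,0,0,0,60,0,0,0,0,0,0.008,60,0,0,0,0,0,0.025,60,0,0,0,0,0,0.04,60,0,0,0,0,0,0.045,60,0,0,0,0,0,0.045,60,0,0,0,0,0,0,60]'
python3 -m crank '[0,0,0.03,-0.026,0.0054,0,100,0,0,0.03,-0.026,0.0054,0,100,0,0,0.03,-0.026,0.0054,0,100,0,0,0.03,-0.026,0.0054,0,100,0,0,0.03,-0.026,0.0054,0,100,0,0,0.03,-0.026,0.0054,0,100,0,0,0.03,-0.026,0.0054,0,100,0,0,0,0,0,0,100,0,0,0,0,0,0,100]'
python3 - <<'E'
from rig import *
from h import *
im=get_image("wrist"); 
for r in rects(im,.025,.36,.54,-.1,.1,"stone"): print(r)
E
```

```text
time_s: 21.9
position: [0.647, -0.0516, 0.2045]
tool_rot: [[-0.063, 0.998, 0.013], [0.998, 0.063, -0.003], [-0.004, 0.012, -1.0]]
ft_force: [0.8, 0.2, 0.1]
grip_width: 0.0514
time_s: 22.8
position: [0.4632, -0.0135, 0.1973]
tool_rot: [[-0.269, 0.963, 0.001], [0.963, 0.269, -0.0], [-0.001, 0.001, -1.0]]
ft_force: [-0.2, 0.3, -0.2]
grip_width: 0.0853
(0.4498, -0.0121, 0.0614, 0.0349, np.float64(0.305))
```

```bash
python3 -m crank '[0,0,0.033,-0.0135,0.0015,-0.03,100,0,0,0,0,0,-0.04,100,0,0,0,0,0,-0.045,100,0,0,0,0,0,-0.035,100,0,0,0,0,0,-0.018,100,0,0,0,0,0,-0.0085,100,0,0,0,0,0,0,100,0,0,0,0,0,0,40,0,0,0,0,0,0,20,0,0,0,0,0,0,20,0,0,0,0,0,0,20,0,0,0,0,0,0,20,0,0,0,0,0,0,20,0,0,0,0,0,0,20]' 60
python3 -m crank '[0,0,0,0,0,0.005,20,0,0,0,0,0,0.015,20,0,0,0,0,0,0.03,20,0,0,0,0,0,0.04,20,0,0,0,0,0,0.04,20,0,0,0,0,0,0.01,20,0,0,0,0,0,0,20]'
```

```text
time_s: 24.25
position: [0.4499, -0.012, 0.0213]
tool_rot: [[-0.301, 0.954, 0.002], [0.954, 0.301, -0.001], [-0.001, 0.002, -1.0]]
ft_force: [-1.3, 0.6, 7.9]
grip_width: 0.0347
time_s: 24.95
position: [0.4498, -0.012, 0.1616]
tool_rot: [[-0.301, 0.954, 0.003], [0.954, 0.301, -0.001], [-0.002, 0.003, -1.0]]
ft_force: [0.2, 0.6, -1.0]
grip_width: 0.0346
```

```bash
python3 -m crank '[0,0,-0.0305,0.025,-0.0149,0,20,0,0,-0.0305,0.025,-0.0149,0,20,0,0,-0.0305,0.025,-0.0149,0,20,0,0,-0.0305,0.025,-0.0149,0,20,0,0,-0.0305,0.025,-0.0149,0,20,0,0,-0.0305,0.025,-0.0149,0,20,0,0,-0.0305,0.025,-0.0149,0,20,0,0,-0.0305,0.025,-0.0149,0,20,0,0,0,0,0,0,20,0,0,0,0,0,0,20]'
python3 -m crank '[0,0,0,0,0,-0.03,20,0,0,0,0,0,-0.035,20,0,0,0,0,0,-0.025,20,0,0,0,0,0,-0.015,20,0,0,0,0,0,-0.008,20,0,0,0,0,0,-0.003,20,0,0,0,0,0,0,20,0,0,0,0,0,0,20]'
```

```text
time_s: 25.95
position: [0.6488, -0.1309, 0.1577]
tool_rot: [[-0.062, 0.998, -0.004], [0.998, 0.062, 0.002], [0.002, -0.004, -1.0]]
ft_force: [-0.8, 0.7, -0.8]
grip_width: 0.0347
time_s: 26.75
position: [0.6497, -0.1311, 0.0453]
tool_rot: [[-0.062, 0.998, 0.001], [0.998, 0.062, -0.001], [-0.001, 0.001, -1.0]]
ft_force: [0.1, -0.7, -1.3]
grip_width: 0.0349
```

```bash
python3 -m crank '[0,0,0,0,0,-0.003,20,0,0,0,0,0,-0.003,20,0,0,0,0,0,-0.002,20,0,0,0,0,0,-0.001,20,0,0,0,0,0,0,20,0,0,0,0,0,0,20]'
```

```text
time_s: 27.35
position: [0.6495, -0.1311, 0.0354]
tool_rot: [[-0.062, 0.998, 0.0], [0.998, 0.062, -0.0], [-0.0, 0.0, -1.0]]
ft_force: [-0.9, 0.1, 0.1]
grip_width: 0.0349
```

```bash
python3 -m crank '[0,0,0,0,0,-0.0005,20,0,0,0,0,0,0,40,0,0,0,0,0,0,50,0,0,0,0,0,0,60,0,0,0,0,0,0,60,0,0,0,0,0,0.008,60,0,0,0,0,0,0.025,60,0,0,0,0,0,0.04,60,0,0,0,0,0,0.045,60,0,0,0,0,0,0.045,60,0,0,0,0,0,0.045,60,0,0,0,0,0,0.045,60]'
python3 -m crank '[0,0,0,-0.03,0.015,0,60,0,0,0,-0.03,0.015,0,60,0,0,0,-0.03,0.015,0,60,0,0,0,-0.03,0.015,0,60,0,0,0,-0.03,0.015,0,60,0,0,0,-0.03,0.015,0,60,0,0,0,-0.03,0.015,0,60,0,0,0,-0.03,0.015,0,60,0,0,0,0,0,0,60,0,0,0,0,0,0,60]'
python3 - <<'E'
from rig import *
from h import *
im=get_image("wrist"); s=get_image("scene"); f=s["frame"][:,:,::-1]
for r in rects(im,.039,.54,.74,-.2,.18,"stone"): print(r)
c=f[260:360,120:460]; cv2.imwrite("pics/end.png",np.vstack([cv2.resize(c,(680,200),interpolation=2),cv2.resize(look(im,.039,.54,.74,-.28,.2),(680,283))]))
E
```

```text
time_s: 28.55
position: [0.649, -0.1309, 0.2906]
tool_rot: [[-0.062, 0.998, 0.001], [0.998, 0.062, -0.0], [-0.0, 0.001, -1.0]]
ft_force: [0.3, -1.2, -0.7]
grip_width: 0.0511
time_s: 29.55
position: [0.4095, -0.011, 0.2887]
tool_rot: [[-0.062, 0.998, 0.002], [0.998, 0.062, -0.001], [-0.001, 0.002, -1.0]]
ft_force: [-0.2, -0.1, 1.1]
grip_width: 0.0512
(0.6381, -0.0491, 0.1027, 0.0425, np.float64(0.062))
(0.6335, 0.0274, 0.1226, 0.0408, np.float64(0.041))
```

View pics/end.png

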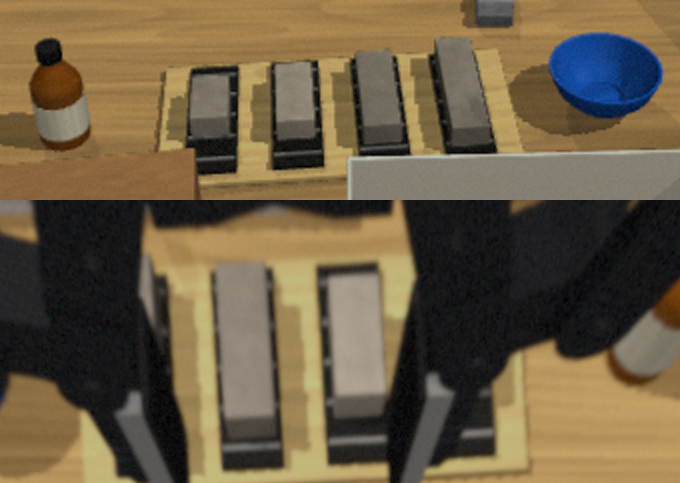

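The order and layout look right, and the bottle is upright. As a numerical check, I'll overlay the predicted box outlines for perfectly centred stones on the scene image and compare them by fit.

```bash
python3 - <<'E'
import fit as F
from fit import *
I=F.ims[:]
M0=[]
for im in I:
    hs=cv2.cvtColor(im["frame"],cv2.COLOR_RGB2HSV); M0.append(cv2.morphologyEx(((hs[...,1]<75)&(hs[...,2]>75)).astype(np.uint8),cv2.MORPH_OPEN,np.ones((3,3),np.uint8)))
for L,x,y in [(.135,.635,.1085),(.11,.64,.0285),(.085,.645,-.0515),(.06,.65,-.1315)]:
    for k in (0,1):
        F.ims[:]=I[k:k+1];F.M[:]=M0[k:k+1]; print(L,k,fit(x,y,.06,z0=.014,L=L))
f=I[0]["frame"][:,:,::-1].copy(); f=cv2.resize(f[260:360,180:380],(800,400),interpolation=2)
for L,x,y in [(.135,.635,.1085),(.11,.64,.0285),(.085,.645,-.0515),(.06,.65,-.1315)]:
    for P,col in((box(x,y,.062,L,z0=.014,z1=.039)[[1,3,7,5]],(0,255,0)),(box(x,y,.062,.15,.048,.008,.014)[[1,3,7,5]],(0,0,255))):
        cv2.polylines(f,[((proj(I[0],P)-[180,260]+.5)*4).round().astype(np.int32)],True,col,1)
cv2.imwrite("pics/ov.png",f)
E
```

```text
0.135 0 (array([0.6217, 0.1092, 0.0154]), np.float64(0.383))
0.135 1 (array([0.6329, 0.1099, 0.0693]), np.float64(0.075))
0.11 0 (array([0.6231, 0.027 , 0.0246]), np.float64(0.312))
0.11 1 (array([0.6424, 0.0301, 0.0889]), np.float64(0.075))
0.085 0 (array([ 0.6409, -0.0528,  0.0717]), np.float64(0.12))
0.085 1 (array([ 0.6438, -0.0509,  0.0635]), np.float64(0.078))
0.06 0 (array([ 0.6498, -0.1321,  0.1166]), np.float64(0.094))
0.06 1 (array([ 0.6498, -0.1312,  0.1119]), np.float64(0.076))
```

View pics/ov.png

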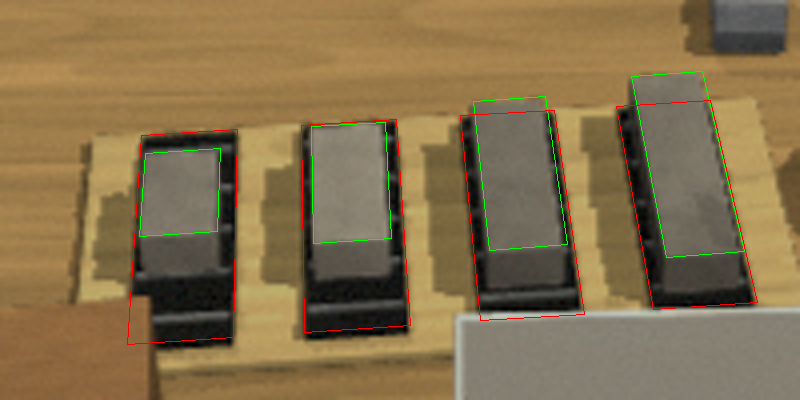

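The outlines for centred stones match the real tops and pads to about a pixel. The only outliers in the fit, x of 0.622 and 0.623 from the scene camera, come from the dark front faces dropping out of that mask. Handing in.

```bash
python3 -c "
from rig import *
print(close_job())"
```

```text
the job is handed in; nothing more can be done
None
```

All four whetstones are on the rack in the order you asked for: 135, 110, 85, 60 mm, counted from the rest next to the water bowl. I handed the job in at about 30 s of the 99 s allowed. `close_job()` reports no verdict.

- **Handling:** I held each stone until the wrist force showed it touching its pad, then released it. The last pictures show the gripper clear of the rack and the oil bottle upright. The brush and the turquoise and purple look-alikes were not touched.
- **Centring:** The side-camera fits put every stone within about 3 mm and 0.05 rad of its rest. The outlines of centred stones drawn on the scene picture matched the stones and pads to about a pixel.
- **Checks that disagreed:**
  - The scene-camera fits of the 135 and 110 stones came out 13–17 mm off lengthwise. I put that down to their shaded front faces dropping out of the mask, because the outlines and the side camera contradict it.
  - The last wrist picture was no use for measuring, because the fingers hid two of the stones.
  - The first rest measurements from the side camera were about 7 mm off in y. I used the wrist and scene values, which agreed with each other.

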